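# Dock the sample carrier, release its two catches in order and hold its gate wide

## Task

Lift the pink sample carrier by its white handle, keep it upright and seat it fully down on the two pegs of the grey docking base, with its gate on the side of the black stripe. Then squeeze the yellow catch fully in, after that squeeze the blue catch fully in, and swing the gate by its black post past its detent until it stands open at about a right angle. The gate springs shut by itself, so finish while still holding it wide open there, with the carrier still seated; do not disturb the bottle, the tube rack or the jar.

Things in the scene. Friction and masses are not known exactly. Their poses are not given: they have to be found in the camera images.
- carrier: loose pink and clear box, 150 (x) x 180 (y) x 80 mm (z, to its roof), about 0.7 kg. Origin: centre of its underside. x points away from the gate, z up; at the start its gate (-x) faces the robot, so y is to the robot's left. Underside: two round holes of 16 mm, 16 mm deep, at x = 0, y = +60 and -60. Its centre of mass lies within 15 mm of under the handle. Keep upright.
- dock: fixed grey docking plate, 190 (x) x 210 (y) x 12 mm. Origin: centre of its underside, on the table. Two steel pegs at x = 0, y = +60 and -60, 12 mm in diameter, 14 mm tall, the top 6 mm tapered to 5 mm. Black stripe along its -x edge: the gate side, nearer the robot. Seated, the carrier's axes match the dock's and its origin is 12 mm above the dock's.
- handle (a point): middle of the white carrying handle's bar on the carrier's roof: carrier frame (15, 0, 120) mm. The bar is 14 mm wide in the carrier's x, 80 mm long in y and 16 mm high (z 112 to 128, with 32 mm free below it), on two legs at y = +-34; fingers close along the carrier's x.
- yellow_catch (a joint): yellow catch on the left (+y) of the roof: the inner of its two upright tabs slides outwards (carrier +y) towards the fixed outer tab. 0 = locked, 0.014 m = fully squeezed in. 3 N friction; stays where left. Each tab is 24 (x) x 10 (y) mm and rises to z = 118. An arm and hook from the inner tab to the gate (z up to 103) hold it shut until fully in.
- blue_catch (a joint): blue squeeze catch on the right (-y) of the roof, the mirror image of the yellow one: the inner tab slides outwards (carrier -y). 0 = locked, 0.014 m = fully in; about 3 N of friction, stays where it is left. It too holds the gate shut.
- yellow_lug: fixed outer tab of the yellow catch, 24 x 10 x 36 mm. Origin: centre of its foot, carrier frame (-35, 71, 80) mm. Unsqueezed the two tabs measure 46 mm over their outer faces (carrier y 30 to 76), fully squeezed 32 mm (y 44 to 76).
- blue_lug: fixed outer tab of the blue catch, 24 x 10 x 36 mm. Origin: centre of its foot, carrier frame (-35, -71, 80) mm; measures as for the yellow one.
- yellow_squeeze (a point): point on the carrier midway between the outer faces of the yellow tabs when fully squeezed, carrier frame (-35, 60, 106) mm, 12 mm under the tabs' tops; fingers close along the carrier's y.
- blue_squeeze (a point): the same for the blue catch: carrier frame (-35, -60, 106) mm.
- gate (a joint): white barred gate on the carrier's -x face, 180 mm wide, z 18 to 78. 0 = shut, grows as it swings out to -x, then +y, about its upright hinge; right angle at 1.57, stop at 1.75 rad. A spring shuts it (0.06 N m at 0, 0.12 wide open); near 0.5 to 0.8 rad a steel detent ball resists with 2 to 3 N more at the post. Let go, it falls back to about 0.9.
- gate_hinge (a point): point on the gate's upright hinge axis, carrier frame (-85, 92, 120) mm.
- gate_post: black round upright post on the gate's top rail, for pulling the gate: 16 mm in diameter, 72 mm tall, 92 mm from the hinge axis. Origin: centre of its foot; with the gate shut at carrier frame (-85, 0, 78) mm, so it stands from z = 78 to 150. Its axes turn with the gate.
- buffer_bottle: bystander: brown bottle, 60 mm in diameter, 130 mm tall, origin under its centre. Leave alone.
- tube_rack: bystander: green tube rack, 60 x 160 x 51 mm, origin under its centre. Leave alone.
- sample_jar: bystander: jar, 56 mm in diameter, 70 mm tall, origin under its centre. Leave alone.

How it is judged:
By the outcome, as a careful person would: the job done as asked, in the order asked, and still so for the second after the job is handed in, while the arm keeps its last pose, push and grip.
It also fails if it takes over 72 s, if anything falls off the work surface, if the arm or the gripper's body presses on something with over 40 N, if the wrist force passes 120 N, or if a joint passes its speed limit or range.

## Robot

A 6-joint arm with a two-finger parallel gripper is mounted at the origin on the work surface. World frame = base frame: x ahead of the robot, y to its left, z up, the work surface at z = 0. Lengths are in m, angles in rad, forces in N, time in s.
With the tool pointing down it reaches from about 0.375 to 0.75 m from the base axis. Payload 9 kg.
Tool frame: the origin (TCP) lies midway between the tips of the shut fingers; the grasp point (between the pads) lies 19 mm behind it; z points along the fingers, y is the direction in which the jaws open and shut (so a half turn about z gives the same grasp; the last joint's range is limited). The gripper opens to 85 mm and grips with 20 to 120 N. Pads are 22 mm wide; open, the fingers measure 114 mm over their backs; the gripper's body (76 mm by 85 mm) begins 54 mm behind the grasp point. The pads swing forward as they close: fully open they stand 13 mm farther back than shut.
Start: joints at [0.929, 0.104, 0.097, 1.564, 0, 1.353], TCP at [0.247, 0.547, 0.231] pointing down, gripper open.
Joint ranges: [-2.99, 2.99], [-0.84, 1.86], [-1.1, 1.16], [-1.84, 2.11], [-1.51, 1.56], [-3.14, 3.14]. Speed limits (rad/s): [2.22, 2.22, 2.57, 3.14, 3.14, 3.14].

## Interface

Orientations are given as a rotation vector (axis times angle).
In Python, from bench import readout, grab_frame, close_job, search_frame, masks_of gives the robot as it stands.
- The arm moves only by the tool drive_tool, never from a script. Its argument "motion" is a list of rows, each an object with "fingers": the closure, from 0 (fully open) to 1 (shut); "translation": the shift along the tool's x, y, z in m, a list of three; "turn": the turn about the tool's z in rad. In form: [{"fingers": fingers, "translation": [dx, dy, dz], "turn": turn}, ...]. A call has 1 to 5 rows; each row is the pose to reach, as a shift and turn from the pose commanded when the call began, along the tool's axes at that moment; what a row does not reach only later rows make up. A row lasts 1/10 s, in which the tool goes at most 50 mm and 8.59 degrees, less where a joint would pass 70% of its speed; a pose out of reach is approached as far as the arm can. A call with a gripper value outside its range is refused whole. The fingers move at their own pace and stop on an object; the grip force is fixed at half the most. Time passes only in rows, so rows that repeat a pose let the fingers close. It gives the time, the measured TCP pose, the force and the opening at its end, in the units of the state.
- readout.get_state(): the state, without advancing time (a new reading comes with each control period).
- grab_frame(name): name is "scene" or "side" or "wrist"; returns a dict with "pixels" (480x640x3 uint8, red, green, blue), "range_z" (480x640 float32, m along the optical axis (not along the pixel's ray), 0 where there is no reading), "K" (3x3 intrinsics, pixels), "pose" (4x4, takes a point from camera to world coordinates). Camera axes: x right, y up, looking along -z (the intrinsics and any distortion apply to the point x, -y, -z); pixel columns grow to the right and rows downward; lengths in m; the calibration is good to about 2 mm. The wrist camera is an equidistant fisheye: a pixel r from the principal point sees the ray r / f radians off the axis. A picture is of the moment at which its call begins.
- close_job(): hands the job in, once; it reports no verdict.
Trained networks look in the newest picture that a camera, given by its name, has taken for a name from the list of things; names that differ only in an ending like _2 or _b are one class to them, and where a whole thing is asked for, a point or a joint stands for the part that bears it (a point fixed in the world has none). Each returns a list of dicts, best first, with "score" (0 to 1); they miss things now and then, are a little off and sometimes report something else, mostly with a low value. They report only what shows in the picture. A call takes as long as a camera call.
- search_frame(camera, target): "at" ([x, y, z] in m, in the coordinates of the camera as it stood for that picture, good to about 4 mm: the middle of the surface that is visible of it).
- masks_of(camera, target): "region" (480x640 bool, what is visible of it).
The state is a dict: "time": time; "joint_pos": joint angles; "joint_velocities": joint speeds; "tau": joint torques, N m; "ee_pos": TCP position; "tool_rot": TCP orientation; "ft_force": force on the tool from outside, world axes, zero at the start; "wrist_torque": the same for the moment, N m; "width": finger opening in m.
Only numpy, scipy, OpenCV 4.12 (cv2) and the standard library are available. Lean on these libraries where they do the work, as an engineer would, in place of code of your own. Each camera call takes 0.05 s, during which the arm holds its last target.

## Working session

There is one attempt and no reset: what is moved stays moved. The work goes in short steps, Python scripts to look and compute and a tool call to move; the robot and the scene stay as the last step left them, time stands still between calls to the robot, and variables do not carry over. Pictures are saved under pics/ and viewed, and the job is handed in when it is done.

Besides the shell and the picture viewer there is one more tool, called by a JSON object that holds its "api" and its "payload", one argument or row to a line. drive_tool: Moves the arm, as the interface text tells. Its arguments: {"type":"object","properties":{"motion":{"type":"array","items":{"type":"object","properties":{"fingers":{"type":"number"},"translation":{"type":"array","items":{"type":"number"}},"turn":{"type":"number"}}}}},"required":["motion"]}

```bash
ls; mkdir -p pics; cat > h.py <<'E'
import numpy as np, cv2
from scipy.spatial.transform import Rotation as R
from bench import readout, grab_frame, close_job, search_frame, masks_of
def save(f,n): cv2.imwrite(f'pics/{n}.png', f['pixels'][:,:,::-1])
def w(f,p): p=np.asarray(p); return (f['pose'][:3,:3]@p.T).T+f['pose'][:3,3]
def pts(f,mask):
    v,u=np.nonzero(mask&(f['range_z']>0)); z=f['range_z'][v,u]; K=f['K']
    x=(u-K[0,2])/K[0,0]*z; y=(v-K[1,2])/K[1,1]*z
    return w(f,np.stack([x,-y,-z],1))
def proj(f,p):
    q=f['pose'][:3,:3].T@(np.asarray(p)-f['pose'][:3,3]); K=f['K']
    return np.array([K[0,0]*q[0]/-q[2]+K[0,2], K[1,1]*-q[1]/-q[2]+K[1,2]])
E
python3 - <<'E'
from h import *
np.set_printoptions(precision=4,suppress=True)
s=readout.get_state(); print(s)
for c in ['scene','side']:
    f=grab_frame(c); save(f,c+'0'); print(c,f['pose'],f['K'])
    for t in ['carrier','dock','handle','yellow_lug','blue_lug','gate_post','buffer_bottle','tube_rack','sample_jar','yellow_squeeze','gate_hinge']:
        r=search_frame(c,t)
        print(t,[(round(d['score'],2),w(f,d['at'])) for d in r[:2]])
E
```

```text
pics
{'time': 0.0, 'joint_pos': array([0.9293, 0.1047, 0.0965, 1.5639, 0.    , 1.3531]), 'joint_velocities': array([ 0.0002,  0.0007,  0.0009,  0.0022, -0.0013,  0.0007]), 'tau': array([ -0.002 , -55.6936,  50.3649,   0.017 ,  -0.0005,   0.    ]), 'ee_pos': array([0.2465, 0.5467, 0.2305]), 'tool_rot': array([-0.6605, -3.0708,  0.0019]), 'ft_force': array([-0.0024, -1.0223, -0.4864]), 'wrist_torque': array([ 0.0167,  0.0685, -0.0418]), 'width': 0.08556356216079485}
scene [[ 0.3978 -0.7382  0.5449  1.2209]
 [ 0.9175  0.321  -0.2348 -0.2871]
 [-0.0016  0.5933  0.805   1.0536]
 [ 0.      0.      0.      1.    ]] [[459.7437   0.     327.3409]
 [  0.     459.7437 244.6539]
 [  0.       0.       1.    ]]
carrier [(0.72, array([ 0.6617, -0.1564,  0.0837]))]
dock [(0.63, array([0.6732, 0.1794, 0.0145]))]
handle [(0.57, array([ 0.6608, -0.1609,  0.0771]))]
yellow_lug [(0.63, array([ 0.6667, -0.155 ,  0.0811])), (0.48, array([0.4989, 0.4081, 0.033 ]))]
blue_lug [(0.59, array([ 0.6198, -0.2273,  0.1145])), (0.23, array([ 0.6617, -0.1574,  0.0813]))]
gate_post []
buffer_bottle [(0.74, array([0.66
[... 593 characters left out ...]
 array([0.6596, 0.1663, 0.0124]))]
handle [(0.88, array([ 0.6149, -0.2031,  0.0804])), (0.53, array([ 0.6105, -0.0929,  0.1059]))]
yellow_lug [(0.6, array([ 0.6093, -0.094 ,  0.1067]))]
blue_lug [(0.72, array([ 0.6085, -0.2332,  0.1079])), (0.28, array([0.6469, 0.4053, 0.0686]))]
gate_post [(0.74, array([ 0.5581, -0.1654,  0.1242])), (0.48, array([ 0.6153, -0.2054,  0.0806]))]
buffer_bottle [(0.91, array([0.6499, 0.407 , 0.0642]))]
tube_rack [(0.66, array([0.4795, 0.3933, 0.0356]))]
sample_jar [(0.63, array([ 0.4646, -0.4513,  0.0558])), (0.31, array([ 0.6209, -0.2079,  0.0824]))]
yellow_squeeze [(0.54, array([0.6591, 0.1636, 0.0152]))]
gate_hinge [(0.64, array([ 0.6124, -0.2042,  0.0811]))]
```

View pics/scene0.png

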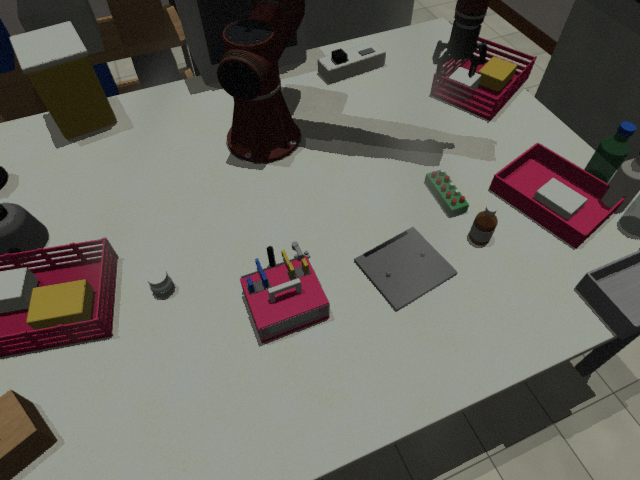

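View pics/side0.png

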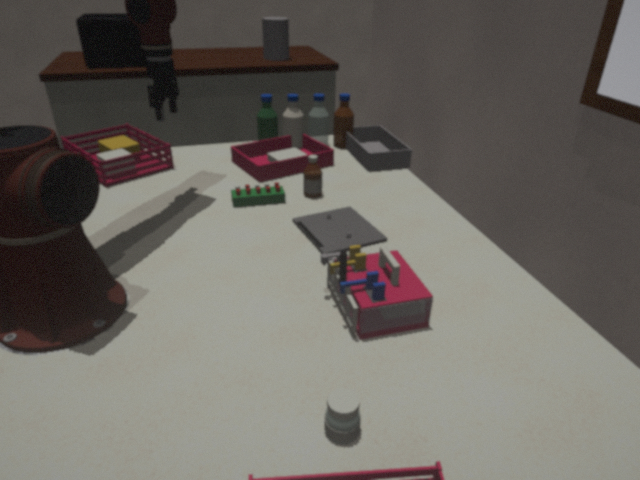

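The pictures show the carrier at scene (285,295), the dock at (405,267) with its stripe toward the robot, the jar at (160,283), the bottle at (483,226) and the rack at (446,193). Next I measure the carrier and dock from depth.

```bash
python3 - <<'E'
from h import *
np.set_printoptions(precision=4,suppress=True)
for c in ['scene','side']:
    f=grab_frame(c); P=np.full((480,640,3),np.nan)
    al=pts(f,np.ones((480,640),bool)); m=f['range_z']>0; P[m]=al
    px=f['pixels'].astype(int)
    np.savez(f'{c}.npz',P=P,px=px)
    def rect(mask,name):
        q=P[mask]; 
        r=cv2.minAreaRect(q[:,:2].astype(np.float32)*1000); print(c,name,len(q),'z',np.nanmedian(q[:,2]),r)
    X,Y,Z=P[...,0],P[...,1],P[...,2]
    near=lambda x,y,r:(np.hypot(X-x,Y-y)<r)
    tb=(Z<.01)&near(.66,0,.4)
    print('table',np.median(Z[tb]))
    rect(near(.66,-.16,.16)&(Z>.072)&(Z<.088)&(px[...,0]>1.8*px[...,1]),'roof')
    rect(near(.66,-.16,.16)&(Z>.115)&(Z<.135)&(X>.645),'bar')
    rect(near(.66,-.16,.16)&(Z>.14)&(Z<.155),'post')
    rect(near(.665,.17,.16)&(Z>.008)&(Z<.016),'dock')
    q=P[near(.665,.17,.16)&(Z>.018)&(Z<.03)]; print(q)
    d=P[masks_of(c,'dock')[0]['region']]; d=d[~np.isnan(d[:,0])]; print('maskdock',len(d),cv2.minAreaRect(d[:,:2].astype(np.float32)*1000),np.median(d[:,2]))
E
```

```text
table 0.00037805653582445586
scene roof 2920 z 0.08040645549543685 ((643.9651489257812, -157.37820434570312), (179.06460571289062, 155.94691467285156), 89.50450897216797)
scene bar 249 z 0.1272578935904629 ((661.7893676757812, -157.40670776367188), (79.62549591064453, 15.729848861694336), 89.85228729248047)
scene post 38 z 0.1491485288618244 ((562.8963012695312, -156.91969299316406), (13.123656272888184, 14.468679428100586), 68.0873794555664)
scene dock 4163 z 0.01249772050031539 ((663.8616333007812, 183.52093505859375), (191.61318969726562, 211.44317626953125), 9.445918083190918)
[[0.5812 0.2414 0.018 ]
 [0.5935 0.2505 0.0187]
 [0.6161 0.2665 0.0188]
 [0.5944 0.2082 0.0186]
 [0.5954 0.2109 0.0185]
 [0.6466 0.2423 0.0185]
 [0.6509 0.2418 0.0242]
 [0.6527 0.2437 0.0255]
 [0.654  0.2461 0.0258]
 [0.6527 0.2376 0.0242]
 [0.6546 0.2394 0.0256]
 [0.6545 0.2431 0.0233]
 [0.6551 0.246  0.0225]
 [0.6556 0.236  0.024 ]
 [0.6558 0.2393 0.0224]
 [0.6585 0.2403 0.0254]
 [0.658  0.2443 0.0225]
 [0.6696 0.2761 0.0196]
 [0.656  0.2366 0.0195]
 [0.6581 0.2382 0.0214]
 [0.6581 0.2417 0.0193]
 [0.6952
[... 1565 characters left out ...]
83 0.0224]
 [0.6465 0.241  0.0192]
 [0.6472 0.2336 0.0229]
 [0.6517 0.2386 0.0198]
 [0.6533 0.234  0.0219]
 [0.6479 0.2357 0.0186]
 [0.6728 0.1248 0.0268]
 [0.675  0.1233 0.0272]
 [0.668  0.1192 0.0275]
 [0.6715 0.1211 0.0259]
 [0.6734 0.1184 0.0271]
 [0.6673 0.1246 0.0216]
 [0.6693 0.1223 0.0225]
 [0.6717 0.1212 0.0228]
 [0.6729 0.1169 0.025 ]
 [0.6775 0.1215 0.0218]
 [0.6669 0.123  0.0194]
 [0.6673 0.1164 0.023 ]
 [0.6702 0.1167 0.0225]
 [0.673  0.1166 0.0221]
 [0.6773 0.1207 0.0192]
 [0.6683 0.1187 0.0186]
 [0.673  0.1163 0.0192]
 [0.6759 0.1164 0.0187]]
maskdock 2699 ((665.7402954101562, 113.65081024169922), (214.4380645751953, 398.5279235839844), 1.8424838781356812) 0.013208451018336675
```

```bash
cat >> h.py <<'E'
def tool():
    s=readout.get_state(); return s, R.from_rotvec(s['tool_rot']).as_matrix(), s['ee_pos']
def to(target, yaw_y=None):
    """target TCP world; yaw_y: wanted world angle(deg) of tool y axis (mod 180)"""
    s,M,p=tool(); d=M.T@(np.asarray(target)-p)
    t=None
    if yaw_y is not None:
        cur=np.degrees(np.arctan2(M[1,1],M[0,1])); dd=(yaw_y-cur+90)%180-90
        t=-np.radians(dd)   # tool z down
    print('t',round(s['time'],2),'ee',np.round(p,4),'ytool ang',round(np.degrees(np.arctan2(M[1,1],M[0,1])),2),'shift',np.round(d,4),'turn',t and round(t,4),'F',np.round(s['ft_force'],1),'w',round(s['width'],4),'q',np.round(s['joint_pos'],2),'zaxis',np.round(M[:,2],3))
E
python3 - <<'E'
from h import *
s,M,p=tool(); print(np.round(M,3))
to([.6607,-.1585,.20],0)
f=grab_frame('wrist'); save(f,'wrist0'); print(f['K'],f['pose'])
E
```

```text
[[-0.912  0.411  0.   ]
 [ 0.411  0.912  0.   ]
 [ 0.     0.    -1.   ]]
t 1.4 ee [0.2467 0.5469 0.2313] ytool ang 65.72 shift [-0.6674 -0.4728  0.0313] turn 1.147 F [ 0.  -0.5 -0.3] w 0.0853 q [0.93 0.1  0.1  1.56 0.   1.35] zaxis [ 0.  0. -1.]
[[371.64829954   0.         321.32371123]
 [  0.         371.64829954 235.76102584]
 [  0.           0.           1.        ]] [[ 4.12330946e-01 -8.77429964e-01 -2.45152705e-01  1.84432718e-01]
 [ 9.11034003e-01  3.96978472e-01  1.11468099e-01  5.76552062e-01]
 [-4.85104203e-04 -2.69304197e-01  9.63055042e-01  3.74799107e-01]
 [ 0.00000000e+00  0.00000000e+00  0.00000000e+00  1.00000000e+00]]
```

View pics/wrist0.png

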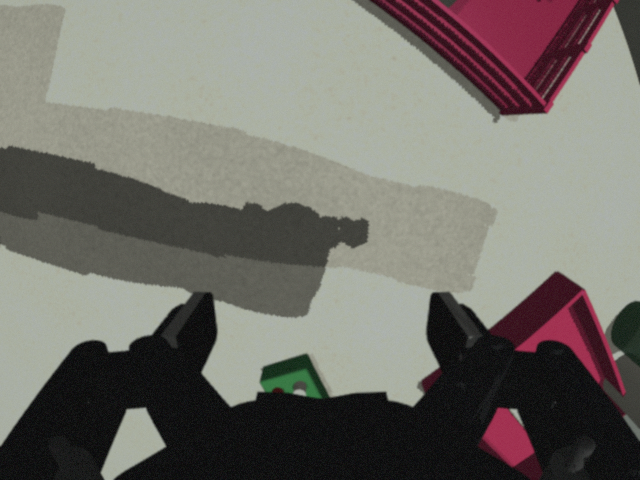

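The wrist view shows open fingers over empty table. I'll move across to above the handle.

{"api": "drive_tool", "payload": {
  "motion": [
    {"fingers":0,"translation":[-0.667,-0.473,0],"turn":1.147},
    {"fingers":0,"translation":[-0.667,-0.473,0],"turn":1.147},
    {"fingers":0,"translation":[-0.667,-0.473,0],"turn":1.147},
    {"fingers":0,"translation":[-0.667,-0.473,0],"turn":1.147},
    {"fingers":0,"translation":[-0.667,-0.473,0],"turn":1.147}
  ]
}}

```text
time: 1.95
ee_pos: [0.3737, 0.3296, 0.2315]
tool_rot: [1.747, 2.611, 0.001]
ft_force: [0.8, 1.0, 0.2]
width: 0.0852
```

```bash
python3 -c "
from h import *
to([.6607,-.1585,.23],0)"
```

```text
t 1.95 ee [0.3737 0.3296 0.2315] ytool ang 22.42 shift [-0.5606  0.0791  0.0015] turn 0.3913 F [0.8 1.  0.2] w 0.0852 q [ 0.46 -0.21 -0.2   1.57  0.    1.64] zaxis [ 0.001  0.    -1.   ]
```

{"api": "drive_tool", "payload": {
  "motion": [
    {"fingers":0,"translation":[-0.561,0.079,0],"turn":0.391},
    {"fingers":0,"translation":[-0.561,0.079,0],"turn":0.391},
    {"fingers":0,"translation":[-0.561,0.079,0],"turn":0.391},
    {"fingers":0,"translation":[-0.561,0.079,0],"turn":0.391},
    {"fingers":0,"translation":[-0.561,0.079,0],"turn":0.391}
  ]
}}

```text
time: 2.45
ee_pos: [0.5018, 0.1145, 0.2316]
tool_rot: [2.215, 2.227, 0.001]
ft_force: [0.2, 0.5, 0.4]
width: 0.0857
```

```bash
python3 -c "
from h import *
to([.6607,-.1585,.23],0)"
```

```text
t 2.45 ee [0.5018 0.1145 0.2316] ytool ang 0.32 shift [-0.2739  0.1574  0.0017] turn 0.0057 F [0.2 0.5 0.4] w 0.0857 q [-0.03 -0.16 -0.16  1.57  0.    1.53] zaxis [ 0.001  0.    -1.   ]
```

{"api": "drive_tool", "payload": {
  "motion": [
    {"fingers":0,"translation":[-0.274,0.157,0],"turn":0.006},
    {"fingers":0,"translation":[-0.274,0.157,0],"turn":0.006},
    {"fingers":0,"translation":[-0.274,0.157,0],"turn":0.006},
    {"fingers":0,"translation":[-0.274,0.157,0],"turn":0.006},
    {"fingers":0,"translation":[-0.274,0.157,0],"turn":0.006}
  ]
}}

```text
time: 2.95
ee_pos: [0.6274, -0.1018, 0.2314]
tool_rot: [2.221, 2.221, 0.001]
ft_force: [0.1, 0.8, 0.9]
width: 0.0855
```

{"api": "drive_tool", "payload": {
  "motion": [
    {"fingers":0,"translation":[-0.057,0.033,0],"turn":0},
    {"fingers":0,"translation":[-0.057,0.033,0],"turn":0},
    {"fingers":0,"translation":[-0.057,0.033,0],"turn":0}
  ]
}}

```text
time: 3.25
ee_pos: [0.66, -0.1594, 0.2299]
tool_rot: [-2.224, -2.217, 0.001]
ft_force: [-0.5, 0.3, 0.3]
width: 0.0854
```

```bash
python3 -c "
from h import *
to([.6607,-.1585,.23],0)
f=grab_frame('wrist'); save(f,'wrist1');
for t in ['handle','gate_post','carrier','blue_lug','yellow_lug']: print(t,[(round(d['score'],2),np.round(w(f,d['at']),4)) for d in search_frame('wrist',t)[:2]])
# fisheye cloud
K=f['K'];v,u=np.mgrid[:480,:640];dx=(u-K[0,2]);dy=(v-K[1,2]);r=np.hypot(dx,dy)+1e-9;th=r/K[0,0]
z=f['range_z'];k=z*np.tan(th)/r
Q=np.stack([k*dx,-k*dy,-z],-1).reshape(-1,3);P=w(f,Q).reshape(480,640,3);P[z<=0]=np.nan
np.save('wp.npy',P)
X,Y,Z=P[...,0],P[...,1],P[...,2]
for n,m in [('bar',(Z>.12)&(Z<.135)&(X>.62)&(X<.7)&(abs(Y+.158)<.06)),('post',(Z>.142)&(Z<.16)&(X<.6)&(X>.5)&(abs(Y+.158)<.06))]:
  q=P[m];print(n,len(q), cv2.minAreaRect(q[:,:2].astype(np.float32)*1000) if len(q)>4 else '',np.median(q[:,2]) if len(q) else 0)
"
```

```text
t 3.25 ee [ 0.66   -0.1594  0.2299] ytool ang -0.17 shift [ 0.0009  0.0007 -0.0001] turn -0.0029 F [-0.5  0.3  0.3] w 0.0854 q [-0.43  0.36  0.38  1.6  -0.    1.14] zaxis [-0.001  0.    -1.   ]
handle [(0.6, array([ 0.636 , -0.1435,  0.0792]))]
gate_post [(0.97, array([ 0.5647, -0.1531,  0.1323]))]
carrier [(0.7, array([ 0.6381, -0.1483,  0.0759]))]
blue_lug [(0.86, array([ 0.6075, -0.2212,  0.1126]))]
yellow_lug []
bar 2218 ((644.1915283203125, -155.85780334472656), (47.46013259887695, 79.45655059814453), 0.5620743036270142) 0.12863306707012373
post 440 ((561.3549194335938, -154.58609008789062), (14.125515937805176, 15.43111515045166), 45.292232513427734) 0.15022422468651245
```

View pics/wrist1.png

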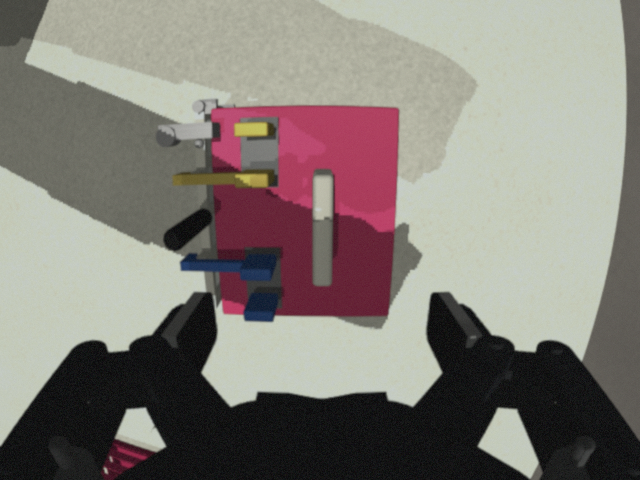

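The wrist view shows the bar at (322,228), centred between the fingertips, and the post to the left at (188,228). I'll descend and grip.

{"api": "drive_tool", "payload": {
  "motion": [
    {"fingers":0,"translation":[0.001,0.001,0.04],"turn":-0.003},
    {"fingers":0,"translation":[0.001,0.001,0.08],"turn":-0.003},
    {"fingers":0,"translation":[0.001,0.001,0.12],"turn":-0.003},
    {"fingers":0,"translation":[0.001,0.001,0.129],"turn":-0.003},
    {"fingers":0,"translation":[0.001,0.001,0.129],"turn":-0.003}
  ]
}}

```text
time: 4.05
ee_pos: [0.6596, -0.1547, 0.1015]
tool_rot: [-2.216, -2.224, 0.001]
ft_force: [-1.1, -0.8, 0.5]
width: 0.0858
```

{"api": "drive_tool", "payload": {
  "motion": [
    {"fingers":1,"translation":[0,0,0],"turn":0},
    {"fingers":1,"translation":[0,0,0],"turn":0},
    {"fingers":1,"translation":[0,0,0],"turn":0},
    {"fingers":1,"translation":[0,0,0],"turn":0},
    {"fingers":1,"translation":[0,0,0],"turn":0}
  ]
}}

```text
time: 4.55
ee_pos: [0.6606, -0.1559, 0.103]
tool_rot: [2.218, 2.224, -0.0]
ft_force: [-18.8, 1.2, 20.4]
width: 0.0132
```

{"api": "drive_tool", "payload": {
  "motion": [
    {"fingers":1,"translation":[0,0,0],"turn":0},
    {"fingers":1,"translation":[0,0,0],"turn":0},
    {"fingers":1,"translation":[0,0,0],"turn":0}
  ]
}}

```text
time: 4.85
ee_pos: [0.6606, -0.1559, 0.103]
tool_rot: [2.218, 2.224, -0.0]
ft_force: [-3.1, 0.0, 6.0]
width: 0.0131
```

```bash
python3 -c "
from h import *
to([.6607,-.1585,.101],0)"
```

```text
t 4.85 ee [ 0.6606 -0.1559  0.103 ] ytool ang 0.15 shift [-0.0026  0.0001  0.002 ] turn 0.0026 F [-3.1  0.   6. ] w 0.0131 q [-0.42  0.36  0.15  1.37 -0.    1.14] zaxis [ 0. -0. -1.]
```

{"api": "drive_tool", "payload": {
  "motion": [
    {"fingers":1,"translation":[0,0,-0.01],"turn":0},
    {"fingers":1,"translation":[0,0,-0.025],"turn":0},
    {"fingers":1,"translation":[0,0,-0.045],"turn":0},
    {"fingers":1,"translation":[0,0,-0.06],"turn":0},
    {"fingers":1,"translation":[0,0,-0.06],"turn":0}
  ]
}}

```text
time: 5.35
ee_pos: [0.662, -0.1563, 0.1656]
tool_rot: [2.215, 2.222, 0.003]
ft_force: [0.0, -0.3, -8.3]
width: 0.0128
```

```bash
python3 -c "
from h import *
to([.6776,.1848,.163],9.5)
f=grab_frame('side'); save(f,'side1')"
```

```text
t 5.35 ee [ 0.662  -0.1563  0.1656] ytool ang 0.18 shift [0.3411 0.0166 0.0021] turn -0.1628 F [ 0.  -0.3 -8.3] w 0.0128 q [-0.42  0.34  0.25  1.47  0.    1.14] zaxis [ 0.004 -0.002 -1.   ]
```

View pics/side1.png

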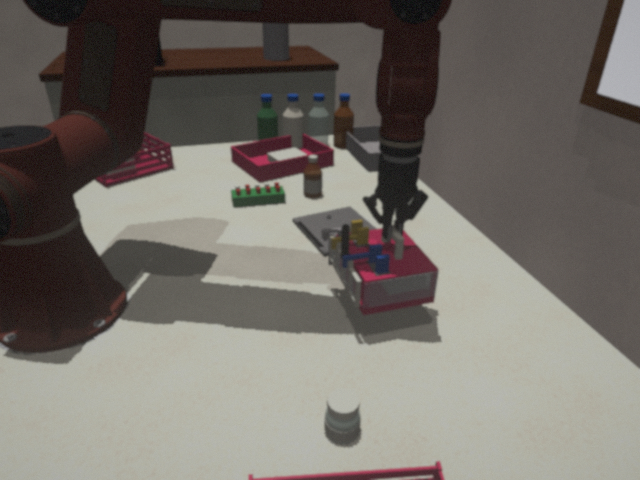

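The side view shows the carrier (390,270) hanging from the handle, off the table. I'll carry it over to the dock.

{"api": "drive_tool", "payload": {
  "motion": [
    {"fingers":1,"translation":[0.025,0.001,0],"turn":-0.03},
    {"fingers":1,"translation":[0.065,0.003,0],"turn":-0.06},
    {"fingers":1,"translation":[0.11,0.006,0],"turn":-0.09},
    {"fingers":1,"translation":[0.155,0.008,0],"turn":-0.12},
    {"fingers":1,"translation":[0.195,0.01,0],"turn":-0.163}
  ]
}}

```text
time: 5.9
ee_pos: [0.6692, 0.0416, 0.1608]
tool_rot: [-2.026, -2.398, 0.001]
ft_force: [1.1, -1.4, -8.4]
width: 0.0126
```

```bash
python3 -c "
from h import *
to([.6776,.1848,.163],9.5)"
```

```text
t 5.9 ee [0.6692 0.0416 0.1608] ytool ang 9.61 shift [ 0.1398  0.0322 -0.0021] turn 0.0019 F [ 1.1 -1.4 -8.4] w 0.0126 q [-0.13  0.32  0.21  1.47  0.    1.27] zaxis [-0.002  0.001 -1.   ]
```

{"api": "drive_tool", "payload": {
  "motion": [
    {"fingers":1,"translation":[0.045,0.01,0],"turn":0},
    {"fingers":1,"translation":[0.085,0.02,0],"turn":0},
    {"fingers":1,"translation":[0.12,0.028,0],"turn":0},
    {"fingers":1,"translation":[0.141,0.033,0],"turn":0},
    {"fingers":1,"translation":[0.141,0.033,0],"turn":0}
  ]
}}

```text
time: 6.4
ee_pos: [0.6782, 0.1874, 0.1605]
tool_rot: [-2.023, -2.4, 0.001]
ft_force: [0.1, -3.0, -8.3]
width: 0.0129
```

{"api": "drive_tool", "payload": {
  "motion": [
    {"fingers":1,"translation":[0,0,0],"turn":0},
    {"fingers":1,"translation":[0,0,0],"turn":0}
  ]
}}

```text
time: 6.6
ee_pos: [0.679, 0.183, 0.1614]
tool_rot: [-2.03, -2.397, 0.002]
ft_force: [0.8, -0.7, -8.0]
width: 0.0131
```

```bash
cat > meas.py <<'E'
from h import *
import sys
np.set_printoptions(precision=4,suppress=True)
def run(tag,zoff,yaw0=9.5):
  # compares with dock peg frame: dock centre per camera (from empty scene)
  dock={'scene':np.array([.6639,.1835]),'side':np.array([.6618,.1812])}
  for c in ['scene','side']:
    f=grab_frame(c); save(f,f'{c}{tag}'); P=np.full((480,640,3),np.nan); m=f['range_z']>0; P[m]=pts(f,m); px=f['pixels'].astype(int)
    X,Y,Z=P[...,0],P[...,1],P[...,2]; near=np.hypot(X-.665,Y-.18)<.15
    m=near&(abs(Z-.08-zoff)<.012)&(px[...,0]>1.8*px[...,1])
    q=P[m]; r=cv2.minAreaRect(q[:,:2].astype(np.float32)*1000)
    # plane
    A=np.c_[q[:,:2]-[.66,.18],np.ones(len(q))]; 
    for _ in range(4):
        k,*_x=np.linalg.lstsq(A,q[:,2],rcond=None); g=abs(A@k-q[:,2])<.003; A=A[g];q=q[g]
    print(c,'roof',len(q),'rect',np.round(r[0],1),np.round(r[1],1),round(r[2],2),'plane slope deg',np.degrees(k[:2]),'z',k[2])
    for n,mm in [('bar',near&(abs(Z-.122-zoff)<.009)&(X>.645)&(px.min(-1)>60)),('post',near&(abs(Z-.146-zoff)<.008)&(X<.61)),('roof/wall front',None)]:
        if mm is None: continue
        q=P[mm]
        if len(q)>5:
            rr=cv2.minAreaRect(q[:,:2].astype(np.float32)*1000); print('  ',n,len(q),np.round(rr[0],1),np.round(rr[1],1),round(rr[2],1))
if __name__=='__main__': run(sys.argv[1],float(sys.argv[2]))
E
python3 -c "
from h import *
to([.6776,.1848,.163],9.5)"; python3 meas.py 2 .06
```

```text
t 6.6 ee [0.679  0.183  0.1614] ytool ang 9.47 shift [ 0.002  -0.0011 -0.0016] turn -0.0006 F [ 0.8 -0.7 -8. ] w 0.0131 q [ 0.08  0.43  0.34  1.49 -0.    1.48] zaxis [-0.001 -0.    -1.   ]
scene roof 1484 rect [666.1 178.5] [149.7 180.8] 9.13 plane slope deg [0.1506 0.0269] z 0.1386927595858946
   bar 76 [680.3 180.9] [15.6 79. ] 9.9
   post 36 [581.7 164.7] [13.7 16. ] 48.4
side roof 684 rect [661.4 169.3] [147.5 171.2] 10.85 plane slope deg [0.2234 0.094 ] z 0.139738260649306
   bar 63 [679.4 178.3] [35.9 79.2] 23.6
   post 35 [580.1 160.9] [12.7 14.9] 68.4
```

View pics/scene2.png

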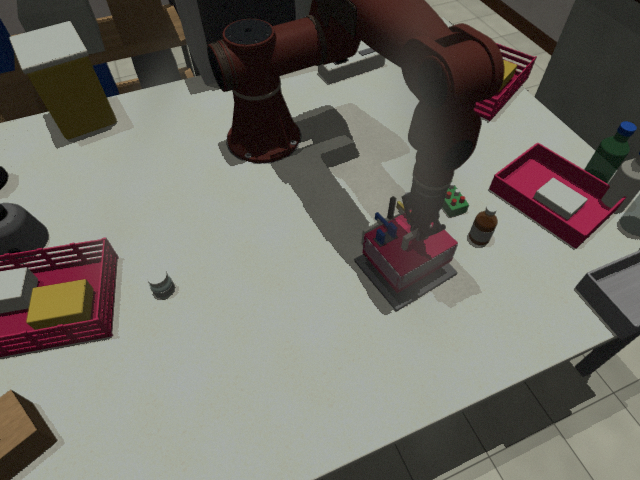

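View pics/side2.png

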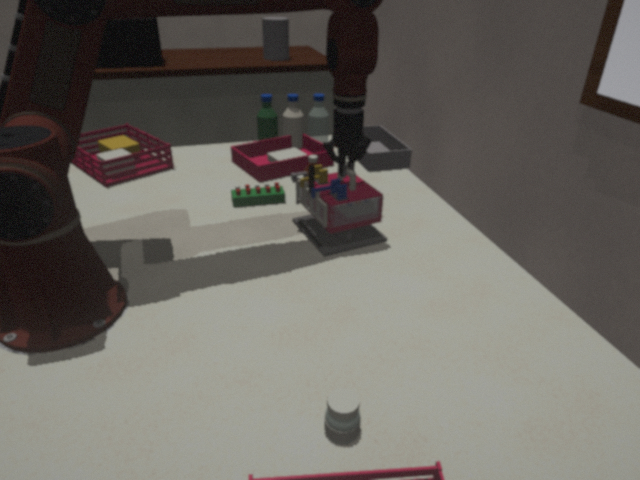

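The scene view shows the carrier held level over the dock at (405,255). Against the dock it needs to move about (-2, +5) mm. I'll correct that and come partly down.

{"api": "drive_tool", "payload": {
  "motion": [
    {"fingers":1,"translation":[0.003,-0.001,0.008],"turn":0},
    {"fingers":1,"translation":[0.0054,-0.001,0.018],"turn":0},
    {"fingers":1,"translation":[0.0054,-0.001,0.026],"turn":0},
    {"fingers":1,"translation":[0.0054,-0.001,0.026],"turn":0},
    {"fingers":1,"translation":[0.0054,-0.001,0.026],"turn":0}
  ]
}}

```text
time: 7.2
ee_pos: [0.6771, 0.1889, 0.1358]
tool_rot: [-2.029, -2.397, 0.001]
ft_force: [0.6, 0.8, -7.5]
width: 0.0127
```

{"api": "drive_tool", "payload": {
  "motion": [
    {"fingers":1,"translation":[0,0,0],"turn":0},
    {"fingers":1,"translation":[0,0,0],"turn":0},
    {"fingers":1,"translation":[0,0,0],"turn":0}
  ]
}}

```text
time: 7.5
ee_pos: [0.6776, 0.189, 0.1368]
tool_rot: [2.029, 2.398, 0.001]
ft_force: [0.6, 0.1, -7.8]
width: 0.0128
```

```bash
python3 -c "
from h import *
to([.6771,.1882,.115],9.5)"; python3 meas.py 3 .033;python3 -c "
from h import *
to([.6771,.1882,.115],9.5)"
```

```text
t 7.5 ee [0.6776 0.189  0.1368] ytool ang 9.51 shift [-0.0007 -0.0007  0.0218] turn 0.0002 F [ 0.6  0.1 -7.8] w 0.0128 q [0.09 0.43 0.3  1.44 0.   1.49] zaxis [ 0.001  0.    -1.   ]
scene roof 1360 rect [664.8 183.5] [151.5 178.5] 10.17 plane slope deg [0.1886 0.0338] z 0.11408553433738207
   bar 82 [675.6 187.2] [21.3 80.4] 10.6
   post 39 [581.7 169.1] [15.5 12.3] 15.6
side roof 690 rect [662.1 177. ] [143.  176.4] 7.09 plane slope deg [ 0.2154 -0.0046] z 0.11455507060447903
   bar 62 [676.2 182.5] [70.1 42.5] 75.2
   post 42 [578.3 167.3] [16.6 12.6] 75.2
t 7.6 ee [0.6776 0.189  0.1366] ytool ang 9.51 shift [-0.0007 -0.0006  0.0216] turn 0.0002 F [ 0.1 -0.2 -8.2] w 0.0128 q [0.09 0.43 0.3  1.44 0.   1.49] zaxis [ 0.  0. -1.]
```

Position is within about 1 mm of the pegs. Now I'll lower it, watching the force.

{"api": "drive_tool", "payload": {
  "motion": [
    {"fingers":1,"translation":[0,-0.0008,0.004],"turn":0},
    {"fingers":1,"translation":[0,-0.0008,0.008],"turn":0},
    {"fingers":1,"translation":[0,-0.0008,0.011],"turn":0},
    {"fingers":1,"translation":[0,-0.0008,0.014],"turn":0},
    {"fingers":1,"translation":[0,-0.0008,0.016],"turn":0}
  ]
}}

```text
time: 8.1
ee_pos: [0.6764, 0.1888, 0.1198]
tool_rot: [-2.029, -2.398, 0.0]
ft_force: [0.1, -0.1, -7.8]
width: 0.0132
```

{"api": "drive_tool", "payload": {
  "motion": [
    {"fingers":1,"translation":[0,0,0.002],"turn":0},
    {"fingers":1,"translation":[0,0,0.004],"turn":0},
    {"fingers":1,"translation":[0,0,0.006],"turn":0},
    {"fingers":1,"translation":[0,0,0.006],"turn":0}
  ]
}}

```text
time: 8.5
ee_pos: [0.6771, 0.1889, 0.1151]
tool_rot: [2.029, 2.397, 0.002]
ft_force: [0.2, 0.5, -3.1]
width: 0.0131
```

```bash
python3 meas.py 4 .012;python3 -c "
from h import *
to([.6771,.1882,.115],9.5)"
```

```text
scene roof 1317 rect [663.8 183.1] [151.4 177.7] 10.1 plane slope deg [0.0048 0.0816] z 0.09254604037152997
   bar 80 [678.9 186.2] [14.1 81. ] 9.3
   post 37 [580.7 169.6] [13.8 13.7] 14.5
side roof 678 rect [660.7 176.9] [143.3 172.5] 8.42 plane slope deg [-0.014  -0.0541] z 0.09314001146824805
   bar 54 [678.3 185. ] [35.4 80.9] 25.8
   post 39 [578.5 168.1] [17.6 12.7] 75.4
t 8.6 ee [0.6771 0.1889 0.1152] ytool ang 9.51 shift [-0.0007 -0.0001  0.0002] turn 0.0002 F [ 1.2  0.2 -1.7] w 0.0128 q [0.09 0.43 0.26 1.4  0.   1.49] zaxis [ 0.001  0.    -1.   ]
```

Roof at z ≈ 0.0925 (0.092 when seated) and the weight is off the wrist. I'll press a touch and release.

{"api": "drive_tool", "payload": {
  "motion": [
    {"fingers":1,"translation":[0,0,0.0015],"turn":0},
    {"fingers":1,"translation":[0,0,0.0015],"turn":0},
    {"fingers":0,"translation":[0,0,0.001],"turn":0},
    {"fingers":0,"translation":[0,0,0],"turn":0},
    {"fingers":0,"translation":[0,0,0],"turn":0}
  ]
}}

```text
time: 9.1
ee_pos: [0.6769, 0.1889, 0.1147]
tool_rot: [2.029, 2.398, 0.001]
ft_force: [-0.2, -0.3, -0.1]
width: 0.056
```

{"api": "drive_tool", "payload": {
  "motion": [
    {"fingers":0,"translation":[0,0,0],"turn":0},
    {"fingers":0,"translation":[0,0,-0.03],"turn":0},
    {"fingers":0,"translation":[0,0,-0.07],"turn":0},
    {"fingers":0,"translation":[0,0,-0.1],"turn":0},
    {"fingers":0,"translation":[0,0,-0.1],"turn":0}
  ]
}}

```text
time: 9.6
ee_pos: [0.6787, 0.189, 0.2202]
tool_rot: [2.026, 2.394, 0.009]
ft_force: [-0.1, 0.2, -1.0]
width: 0.0854
```

```bash
python3 meas.py 5 .012;python3 -c "
from h import *
c,s=np.cos(np.radians(9.5)),np.sin(np.radians(9.5))
y=np.array([.6628,.1860])+np.array([[c,-s],[s,c]])@[-.035,.06]; print(y)
to([*y,.215],99.5)
f=grab_frame('wrist'); save(f,'wrist5')"
```

```text
scene roof 1625 rect [663.5 183.9] [150.7 179.8] 9.27 plane slope deg [0.1108 0.0653] z 0.09244797847300386
   bar 171 [679.3 187. ] [16.2 78.8] 9.9
   post 37 [582.1 169. ] [13.  14.9] 15.3
side roof 690 rect [661.8 177.3] [142.  178.2] 6.42 plane slope deg [0.0165 0.0277] z 0.09321063859357671
   bar 119 [677.  183.8] [16. 82.] 9.0
   post 37 [578.6 165.4] [14.1 12.6] 25.4
[0.61837715 0.23940047]
t 9.7 ee [0.6771 0.1889 0.2149] ytool ang 9.51 shift [ 0.0595 -0.0496 -0.0002] turn -1.5707 F [ 0.   0.1 -0.3] w 0.085 q [0.09 0.43 0.45 1.59 0.   1.49] zaxis [ 0.001  0.    -1.   ]
```

View pics/wrist5.png

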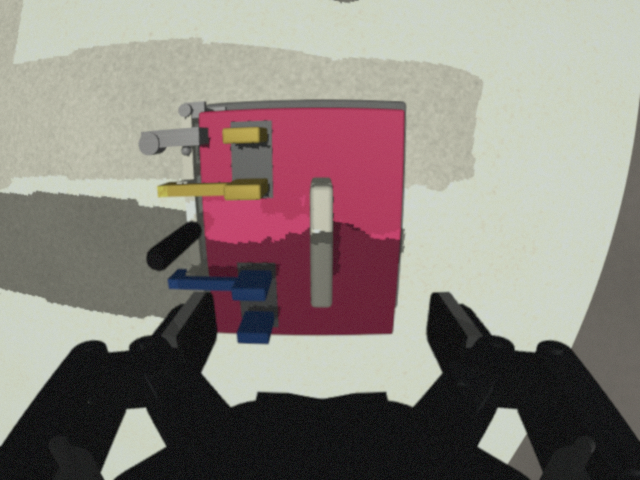

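View pics/side5.png

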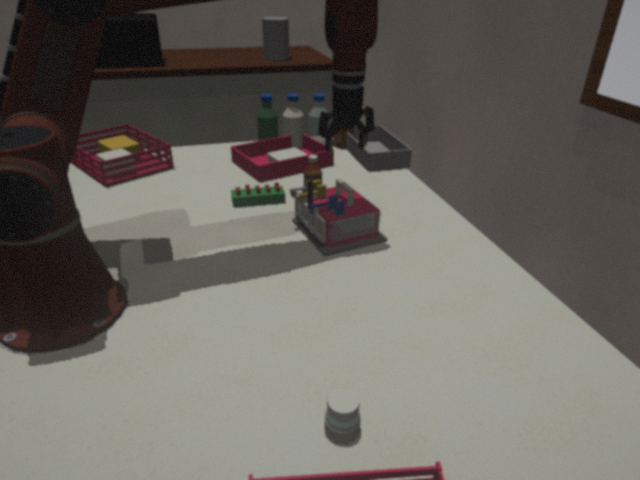

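The side view shows the carrier at (340,215) flat on the dock, with its gate toward the stripe. I'll measure the tabs with the wrist camera.

```bash
cat >> h.py <<'E'
def wcloud():
    f=grab_frame('wrist')
    K=f['K'];v,u=np.mgrid[:480,:640];dx=(u-K[0,2]);dy=(v-K[1,2]);r=np.hypot(dx,dy)+1e-9;th=r/K[0,0]
    z=f['range_z'];k=z*np.tan(th)/r
    P=w(f,np.stack([k*dx,-k*dy,-z],-1).reshape(-1,3)).reshape(480,640,3);P[z<=0]=np.nan
    return f,P
def colors(px):
    h=cv2.cvtColor(px,cv2.COLOR_RGB2HSV); H,S,V=[h[...,i].astype(int) for i in range(3)]
    return {'yellow':(H>18)&(H<36)&(S>110)&(V>50),'blue':(H>100)&(H<130)&(S>110)&(V>25)}
E
cat > tabs.py <<'E'
from h import *
import sys
np.set_printoptions(precision=4,suppress=True)
f,P=wcloud(); save(f,'wrist'+sys.argv[1]); C=colors(f['pixels'])
O=np.array([.6628,.1823]); a=np.radians(9.5); Rm=np.array([[np.cos(a),-np.sin(a)],[np.sin(a),np.cos(a)]])
for n,m in C.items():
    m=m&(np.abs(P[...,2]-.13)<.006); q=P[m]; l=(q[:,:2]-O)@Rm
    l=l[(abs(l[:,0]+.035)<.02)&(abs(l[:,1])<.12)]
    for nm,lo,hi in [('+',.02,.12),('-',-.12,-.02)]:
        k=l[(l[:,1]>lo)&(l[:,1]<hi)]
        if len(k)>20:
            h,e=np.histogram(k[:,1],bins=np.arange(lo,hi+.001,.002)); print(n,nm,len(k),'x',np.percentile(k[:,0],[2,98]),[(round(float(a_),3),int(b)) for a_,b in zip(e,h) if b])
m=(np.abs(P[...,2]-.14)<.006)&(f['pixels'].min(-1)>50); l=(P[m][:,:2]-O)@Rm; l=l[(abs(l[:,0]-.015)<.02)&(abs(l[:,1])<.05)]
if len(l)>20: print('bar',len(l),np.percentile(l,[1,99],axis=0),l.mean(0))
m=(np.abs(P[...,2]-.162)<.005); l=(P[m][:,:2]-O)@Rm; l=l[(abs(l[:,0]+.085)<.025)&(abs(l[:,1])<.03)]
if len(l)>20: print('post',len(l),np.percentile(l,[1,99],axis=0))
E
python3 tabs.py 6
```

```text
yellow + 1171 x [-0.0455 -0.0225] [(0.034, 101), (0.036, 121), (0.038, 122), (0.04, 120), (0.042, 142), (0.068, 6), (0.07, 118), (0.072, 120), (0.074, 123), (0.076, 124), (0.078, 74)]
blue - 952 x [-0.0453 -0.023 ] [(-0.072, 18), (-0.07, 69), (-0.068, 71), (-0.066, 78), (-0.064, 147), (-0.062, 21), (-0.036, 60), (-0.034, 90), (-0.032, 95), (-0.03, 92), (-0.028, 191), (-0.026, 20)]
bar 2728 [[ 0.0086 -0.0344]
 [ 0.0221  0.0434]] [0.0153 0.0063]
post 481 [[-0.0903 -0.0031]
 [-0.0766  0.0111]]
```

```bash
cat > tgt.py <<'E'
from h import *
import sys
# usage: cx cy z yaw  Ox Oy
a=[float(v) for v in sys.argv[1:]]
t=np.radians(9.5); O=np.array(a[4:6]) if len(a)>4 else np.array([.6628,.1845])
p=O+np.array([[np.cos(t),-np.sin(t)],[np.sin(t),np.cos(t)]])@a[:2]
to([*p,a[2]],a[3])
E
python3 tgt.py -.035 .06 .215 99.5
```

```text
t 9.8 ee [0.6761 0.1888 0.2127] ytool ang 9.51 shift [ 0.058  -0.0488 -0.0022] turn -1.5707 F [-0.3  0.4 -0.1] w 0.0855 q [0.09 0.43 0.44 1.58 0.   1.49] zaxis [-0.002 -0.    -1.   ]
```

{"api": "drive_tool", "payload": {
  "motion": [
    {"fingers":0,"translation":[0.02,-0.02,0],"turn":-0.15},
    {"fingers":0,"translation":[0.04,-0.035,0],"turn":-0.3},
    {"fingers":0,"translation":[0.0585,-0.0492,0],"turn":-0.45},
    {"fingers":0,"translation":[0.0585,-0.0492,0],"turn":-0.6},
    {"fingers":0,"translation":[0.0585,-0.0492,0],"turn":-0.75}
  ]
}}

```text
time: 10.3
ee_pos: [0.6171, 0.239, 0.2127]
tool_rot: [-0.999, -2.976, 0.002]
ft_force: [0.6, -1.2, 0.9]
width: 0.0855
```

{"api": "drive_tool", "payload": {
  "motion": [
    {"fingers":0,"translation":[0,0,0],"turn":-0.82},
    {"fingers":0,"translation":[0,0,0],"turn":-0.82},
    {"fingers":0,"translation":[0,0,0],"turn":-0.82},
    {"fingers":0,"translation":[0,0,0],"turn":-0.82},
    {"fingers":0,"translation":[0,0,0],"turn":-0.82}
  ]
}}

```text
time: 10.8
ee_pos: [0.6176, 0.2383, 0.2123]
tool_rot: [0.159, -3.135, 0.0]
ft_force: [-0.1, 0.6, 0.4]
width: 0.0854
```

{"api": "drive_tool", "payload": {
  "motion": [
    {"fingers":0,"translation":[0,0,0],"turn":-0.08},
    {"fingers":0,"translation":[0,0,0],"turn":-0.08},
    {"fingers":0,"translation":[0,0,0],"turn":-0.08}
  ]
}}

```text
time: 11.1
ee_pos: [0.6179, 0.2383, 0.2131]
tool_rot: [0.271, -3.128, 0.0]
ft_force: [0.6, 0.6, -0.4]
width: 0.0852
```

```bash
python3 tgt.py -.035 .06 .215 99.5; python3 tabs.py 7
```

```text
t 11.1 ee [0.6179 0.2383 0.2131] ytool ang 99.89 shift [-0.0004 -0.0005 -0.0019] turn 0.0068 F [ 0.6  0.6 -0.4] w 0.0852 q [ 0.17  0.3   0.28  1.56  0.   -0.  ] zaxis [-0.002 -0.    -1.   ]
yellow + 1116 x [-0.0468 -0.0244] [(0.032, 9), (0.034, 111), (0.036, 118), (0.038, 116), (0.04, 111), (0.042, 125), (0.068, 20), (0.07, 109), (0.072, 118), (0.074, 117), (0.076, 111), (0.078, 51)]
blue - 978 x [-0.0466 -0.0247] [(-0.072, 42), (-0.07, 78), (-0.068, 81), (-0.066, 80), (-0.064, 145), (-0.062, 14), (-0.038, 1), (-0.036, 72), (-0.034, 89), (-0.032, 95), (-0.03, 94), (-0.028, 178), (-0.026, 9)]
bar 1592 [[ 0.0076 -0.0066]
 [ 0.0215  0.0429]] [0.0133 0.0185]
post 624 [[-0.0921 -0.003 ]
 [-0.0774  0.0111]]
```

View pics/wrist7.png

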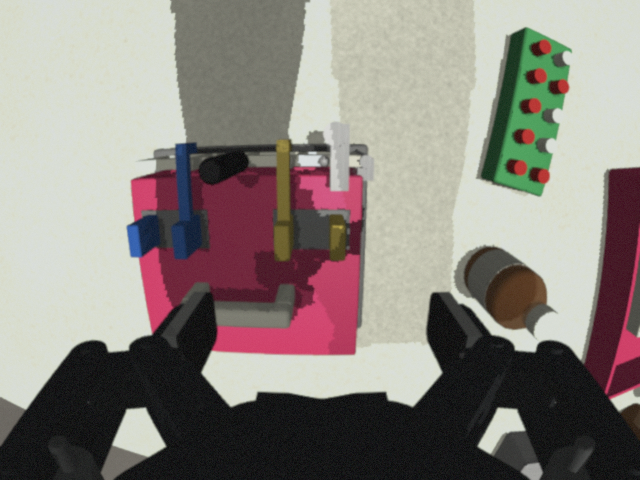

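The wrist view shows the yellow tabs at (283,240) and (337,238), and the bottle and rack well clear on the right. Both wrist orientations agree on origin y ≈ 0.186.

```bash
python3 tgt.py -.035 .06 .100 99.5 .663 .1858
```

```text
t 11.15 ee [0.618  0.2383 0.2134] ytool ang 99.9 shift [-0.0008  0.0007  0.1134] turn 0.007 F [0.6 0.3 0.1] w 0.0855 q [ 0.17  0.3   0.28  1.56  0.   -0.  ] zaxis [-0.001 -0.    -1.   ]
```

{"api": "drive_tool", "payload": {
  "motion": [
    {"fingers":0,"translation":[-0.0008,0.0007,0.04],"turn":0.007},
    {"fingers":0,"translation":[-0.0008,0.0007,0.075],"turn":0.007},
    {"fingers":0,"translation":[-0.0008,0.0007,0.1],"turn":0.007},
    {"fingers":0,"translation":[-0.0008,0.0007,0.113],"turn":0.007},
    {"fingers":0,"translation":[-0.0008,0.0007,0.113],"turn":0.007}
  ]
}}

```text
time: 11.65
ee_pos: [0.6178, 0.239, 0.0992]
tool_rot: [0.262, -3.127, 0.0]
ft_force: [-0.1, 0.5, 0.2]
width: 0.0855
```

{"api": "drive_tool", "payload": {
  "motion": [
    {"fingers":0.3,"translation":[0,0,0],"turn":0},
    {"fingers":0.3,"translation":[0,0,0],"turn":0},
    {"fingers":0.3,"translation":[0,0,0],"turn":0}
  ]
}}

```text
time: 11.95
ee_pos: [0.6203, 0.2391, 0.1033]
tool_rot: [-0.263, 3.128, -0.001]
ft_force: [0.1, -1.7, 1.3]
width: 0.0596
```

```bash
python3 tgt.py -.035 .06 .100 99.5 .663 .1858; python3 -c "
from h import *
f=grab_frame('wrist'); save(f,'wrist8')
f=grab_frame('side'); save(f,'side8')"
```

```text
t 11.95 ee [0.6203 0.2391 0.1033] ytool ang 99.61 shift [0.0017 0.0004 0.0033] turn 0.0019 F [ 0.1 -1.7  1.3] w 0.0596 q [ 0.17  0.31  0.1   1.35 -0.    0.  ] zaxis [ 0.003 -0.    -1.   ]
```

View pics/wrist8.png

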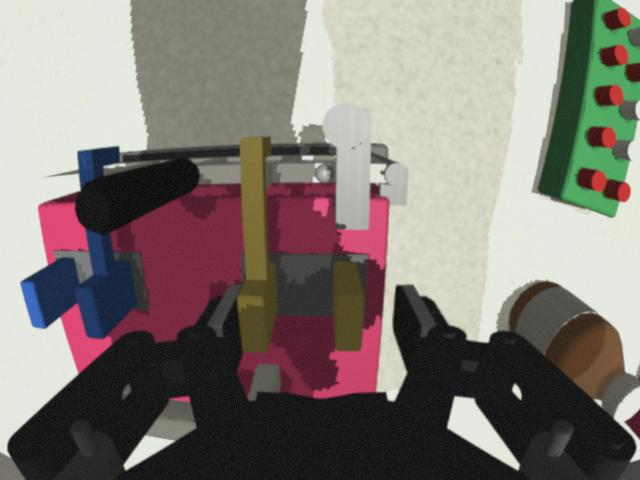

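The wrist view shows the fingers straddling both tabs, with the inner pad at (230,300) just touching the inner tab and the outer pad 14 mm clear, as expected. Squeezing.

{"api": "drive_tool", "payload": {
  "motion": [
    {"fingers":0.5,"translation":[0,0,0],"turn":0},
    {"fingers":0.55,"translation":[0,0,0],"turn":0},
    {"fingers":0.6,"translation":[0,0,0],"turn":0},
    {"fingers":0.7,"translation":[0,0,0],"turn":0},
    {"fingers":0.8,"translation":[0,0,0],"turn":0}
  ]
}}

```text
time: 12.55
ee_pos: [0.6193, 0.2394, 0.1017]
tool_rot: [-0.264, 3.13, 0.001]
ft_force: [0.3, -3.8, 5.4]
width: 0.0281
```

{"api": "drive_tool", "payload": {
  "motion": [
    {"fingers":0.9,"translation":[0,0,0],"turn":0},
    {"fingers":1,"translation":[0,0,0],"turn":0},
    {"fingers":1,"translation":[0,0,0],"turn":0},
    {"fingers":1,"translation":[0,0,0],"turn":0}
  ]
}}

```text
time: 12.95
ee_pos: [0.6193, 0.2394, 0.1017]
tool_rot: [-0.264, 3.13, 0.001]
ft_force: [1.5, -2.9, 5.3]
width: 0.0278
```

```bash
python3 tgt.py -.035 .06 .100 99.5 .663 .1858; python3 -c "
from h import *
f=grab_frame('wrist'); save(f,'wrist9')"
```

```text
t 12.95 ee [0.6193 0.2394 0.1017] ytool ang 99.64 shift [ 0.0007 -0.0001  0.0017] turn 0.0024 F [ 1.5 -2.9  5.3] w 0.0278 q [0.17 0.31 0.1  1.35 0.   0.  ] zaxis [ 0.     0.001 -1.   ]
```

View pics/wrist9.png

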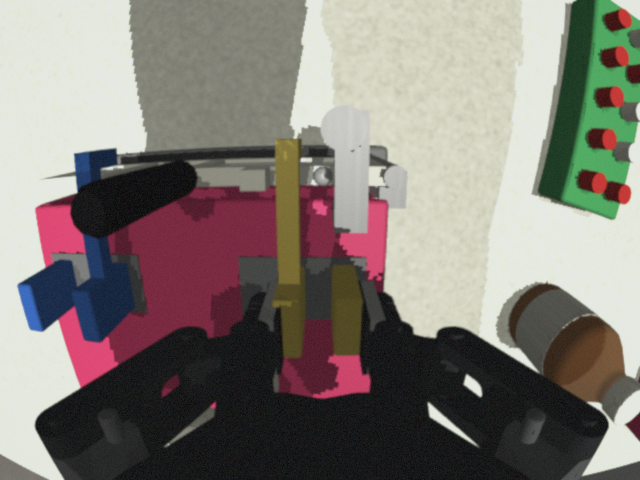

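The yellow inner tab has moved out against its stop: the gap of about 27 px (302–332) compares with the ~12 mm expected. Release and rise.

{"api": "drive_tool", "payload": {
  "motion": [
    {"fingers":0,"translation":[0,0,0],"turn":0},
    {"fingers":0,"translation":[0,0,0],"turn":0},
    {"fingers":0,"translation":[0,0,0],"turn":0},
    {"fingers":0,"translation":[0,0,0],"turn":0},
    {"fingers":0,"translation":[0,0,0],"turn":0}
  ]
}}

```text
time: 13.5
ee_pos: [0.6189, 0.2394, 0.1011]
tool_rot: [0.264, -3.13, -0.0]
ft_force: [-0.1, -0.2, -0.8]
width: 0.0854
```

{"api": "drive_tool", "payload": {
  "motion": [
    {"fingers":0,"translation":[0,0,-0.03],"turn":0},
    {"fingers":0,"translation":[0,0,-0.07],"turn":0},
    {"fingers":0,"translation":[0,0,-0.11],"turn":0},
    {"fingers":0,"translation":[0,0,-0.11],"turn":0},
    {"fingers":0,"translation":[0,0,-0.11],"turn":0}
  ]
}}

```text
time: 14.0
ee_pos: [0.6198, 0.2394, 0.2125]
tool_rot: [-0.264, 3.128, 0.001]
ft_force: [-0.3, 0.3, -1.9]
width: 0.0857
```

```bash
python3 tabs.py 10; python3 tgt.py -.035 -.06 .210 99.5 .663 .1858
```

```text
yellow + 1106 x [-0.0467 -0.0246] [(0.048, 78), (0.05, 121), (0.052, 123), (0.054, 113), (0.056, 108), (0.058, 25), (0.07, 102), (0.072, 107), (0.074, 120), (0.076, 120), (0.078, 89)]
blue - 974 x [-0.0474 -0.0256] [(-0.072, 14), (-0.07, 70), (-0.068, 79), (-0.066, 73), (-0.064, 116), (-0.062, 75), (-0.036, 37), (-0.034, 84), (-0.032, 103), (-0.03, 97), (-0.028, 116), (-0.026, 110)]
bar 1604 [[ 0.0074 -0.0315]
 [ 0.0208  0.0435]] [0.0128 0.0183]
post 628 [[-0.0924 -0.0021]
 [-0.0777  0.0119]]
t 14.05 ee [0.6191 0.2393 0.2109] ytool ang 99.64 shift [ 0.0008 -0.12    0.0008] turn 0.0025 F [-1.   0.2 -0.9] w 0.0852 q [0.17 0.3  0.28 1.55 0.   0.  ] zaxis [-0.  0. -1.]
```

Yellow is fully in (tab spacing 35.6 → 21.6 mm). On to blue.

{"api": "drive_tool", "payload": {
  "motion": [
    {"fingers":0,"translation":[0.001,-0.045,0],"turn":0.002},
    {"fingers":0,"translation":[0.001,-0.09,0],"turn":0.002},
    {"fingers":0,"translation":[0.001,-0.12,0],"turn":0.002},
    {"fingers":0,"translation":[0.001,-0.12,0],"turn":0.002},
    {"fingers":0,"translation":[0.001,-0.12,0],"turn":0.002}
  ]
}}

```text
time: 14.55
ee_pos: [0.6376, 0.1203, 0.2097]
tool_rot: [0.258, -3.129, -0.001]
ft_force: [-0.6, 0.0, -0.1]
width: 0.0856
```

```bash
python3 tabs.py 11; python3 tgt.py -.035 -.06 .100 99.5 .663 .1858
```

```text
yellow + 1013 x [-0.0466 -0.0245] [(0.046, 29), (0.048, 179), (0.05, 103), (0.052, 89), (0.054, 94), (0.056, 63), (0.058, 5), (0.068, 37), (0.07, 145), (0.072, 81), (0.074, 82), (0.076, 73), (0.078, 33)]
blue - 1108 x [-0.0474 -0.0254] [(-0.072, 74), (-0.07, 118), (-0.068, 110), (-0.066, 111), (-0.064, 121), (-0.062, 18), (-0.036, 121), (-0.034, 117), (-0.032, 118), (-0.03, 113), (-0.028, 87)]
bar 1589 [[ 0.0074 -0.0359]
 [ 0.0206  0.0141]] [ 0.0129 -0.0113]
post 641 [[-0.0922 -0.0033]
 [-0.0777  0.011 ]]
t 14.6 ee [0.6375 0.1212 0.21  ] ytool ang 99.52 shift [-0.001  -0.0006  0.11  ] turn 0.0003 F [-0.2  0.6  0.2] w 0.0854 q [-0.01  0.26  0.23  1.54  0.   -0.18] zaxis [-0.002  0.    -1.   ]
```

{"api": "drive_tool", "payload": {
  "motion": [
    {"fingers":0,"translation":[0,-0.0005,0.04],"turn":0},
    {"fingers":0,"translation":[0,-0.0005,0.075],"turn":0},
    {"fingers":0,"translation":[0,-0.0005,0.1],"turn":0},
    {"fingers":0,"translation":[0,-0.0005,0.109],"turn":0},
    {"fingers":0,"translation":[0,-0.0005,0.109],"turn":0}
  ]
}}

```text
time: 15.1
ee_pos: [0.637, 0.1213, 0.1008]
tool_rot: [0.263, -3.128, -0.001]
ft_force: [-0.2, 0.7, -0.4]
width: 0.0851
```

{"api": "drive_tool", "payload": {
  "motion": [
    {"fingers":0.3,"translation":[0,0,0],"turn":0},
    {"fingers":0.3,"translation":[0,0,0],"turn":0},
    {"fingers":0.4,"translation":[0,0,0],"turn":0},
    {"fingers":0.45,"translation":[0,0,0],"turn":0},
    {"fingers":0.5,"translation":[0,0,0],"turn":0}
  ]
}}

```text
time: 15.6
ee_pos: [0.6388, 0.1206, 0.1032]
tool_rot: [-0.261, 3.129, 0.001]
ft_force: [0.8, 2.8, 1.2]
width: 0.0428
```

{"api": "drive_tool", "payload": {
  "motion": [
    {"fingers":0.6,"translation":[0,0,0],"turn":0},
    {"fingers":0.7,"translation":[0,0,0],"turn":0},
    {"fingers":0.8,"translation":[0,0,0],"turn":0},
    {"fingers":0.9,"translation":[0,0,0],"turn":0},
    {"fingers":1,"translation":[0,0,0],"turn":0}
  ]
}}

```text
time: 16.1
ee_pos: [0.6389, 0.1187, 0.103]
tool_rot: [-0.259, 3.13, -0.005]
ft_force: [0.8, -4.7, 6.0]
width: 0.0282
```

{"api": "drive_tool", "payload": {
  "motion": [
    {"fingers":1,"translation":[0,0,0],"turn":0},
    {"fingers":1,"translation":[0,0,0],"turn":0},
    {"fingers":1,"translation":[0,0,0],"turn":0}
  ]
}}

```text
time: 16.4
ee_pos: [0.6389, 0.1187, 0.103]
tool_rot: [-0.259, 3.13, -0.005]
ft_force: [0.3, -5.1, 5.3]
width: 0.028
```

```bash
python3 tgt.py -.035 -.06 .100 99.5 .663 .1858; python3 -c "
from h import *
f=grab_frame('wrist'); save(f,'wrist12')"
```

```text
t 16.4 ee [0.6389 0.1187 0.103 ] ytool ang 99.44 shift [0.0002 0.0022 0.003 ] turn -0.001 F [ 0.3 -5.1  5.3] w 0.028 q [-0.02  0.27  0.05  1.35 -0.   -0.18] zaxis [ 0.001 -0.003 -1.   ]
```

View pics/wrist12.png

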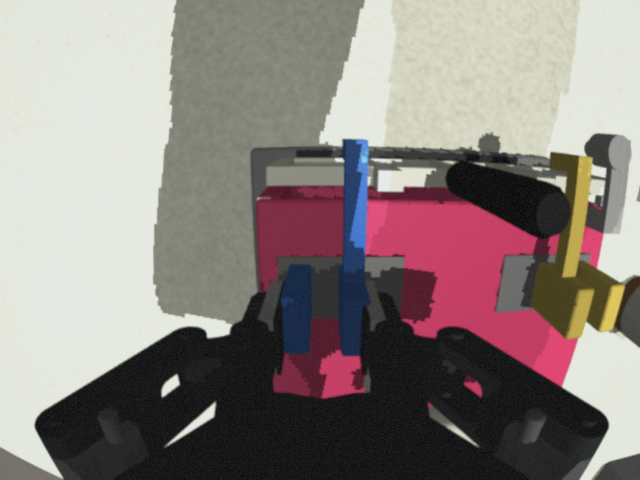

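The blue inner tab is fully over, with the same 28 mm finger reading as for yellow. Release, rise, check.

{"api": "drive_tool", "payload": {
  "motion": [
    {"fingers":0,"translation":[0,0,0],"turn":0},
    {"fingers":0,"translation":[0,0,0],"turn":0},
    {"fingers":0,"translation":[0,0,0],"turn":0},
    {"fingers":0,"translation":[0,0,0],"turn":0},
    {"fingers":0,"translation":[0,0,0],"turn":0}
  ]
}}

```text
time: 16.95
ee_pos: [0.6382, 0.1204, 0.1021]
tool_rot: [0.261, -3.13, -0.0]
ft_force: [-0.2, 0.6, -0.4]
width: 0.0855
```

{"api": "drive_tool", "payload": {
  "motion": [
    {"fingers":0,"translation":[0,0,-0.03],"turn":0},
    {"fingers":0,"translation":[0,0,-0.07],"turn":0},
    {"fingers":0,"translation":[0,0,-0.11],"turn":0},
    {"fingers":0,"translation":[0,0,-0.11],"turn":0},
    {"fingers":0,"translation":[0,0,-0.11],"turn":0}
  ]
}}

```text
time: 17.45
ee_pos: [0.639, 0.1203, 0.2135]
tool_rot: [-0.261, 3.128, -0.0]
ft_force: [-0.0, 0.8, -0.3]
width: 0.0856
```

```bash
python3 tabs.py 13; python3 tgt.py -.085 0 .210 99.5 .663 .1858
```

```text
yellow + 972 x [-0.0472 -0.0254] [(0.046, 146), (0.048, 107), (0.05, 89), (0.052, 88), (0.054, 92), (0.056, 24), (0.068, 120), (0.07, 89), (0.072, 75), (0.074, 75), (0.076, 65), (0.078, 2)]
blue - 1068 x [-0.0471 -0.0253] [(-0.074, 12), (-0.072, 112), (-0.07, 111), (-0.068, 105), (-0.066, 106), (-0.064, 89), (-0.052, 26), (-0.05, 108), (-0.048, 116), (-0.046, 123), (-0.044, 114), (-0.042, 46)]
bar 1640 [[ 0.0071 -0.0364]
 [ 0.0206  0.0157]] [ 0.0127 -0.0108]
post 620 [[-0.0926 -0.0044]
 [-0.0782  0.0101]]
t 17.5 ee [0.6382 0.1203 0.2119] ytool ang 99.53 shift [0.0498 0.0605 0.0019] turn 0.0005 F [ 0.4 -0.7 -0.1] w 0.0858 q [-0.01  0.25  0.23  1.55  0.   -0.18] zaxis [-0.  0. -1.]
```

View pics/wrist13.png

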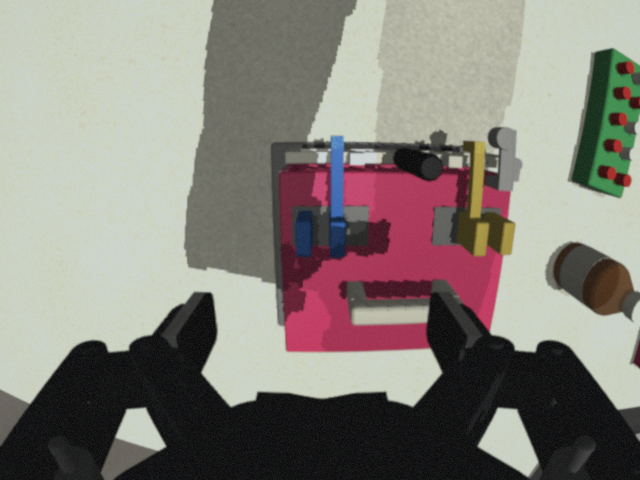

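Both catches are in (blue spacing 22 mm). The post in this view is at (420,165). I'll move above it and descend around it.

```bash
python3 tgt.py -.085 0 .128 99.5 .6628 .1852
```

```text
t 17.5 ee [0.6382 0.1203 0.2119] ytool ang 99.53 shift [0.05   0.06   0.0839] turn 0.0005 F [ 0.4 -0.7 -0.1] w 0.0858 q [-0.01  0.25  0.23  1.55  0.   -0.18] zaxis [-0.  0. -1.]
```

{"api": "drive_tool", "payload": {
  "motion": [
    {"fingers":0,"translation":[0.025,0.03,0],"turn":0},
    {"fingers":0,"translation":[0.05,0.06,0],"turn":0},
    {"fingers":0,"translation":[0.05,0.06,0],"turn":0},
    {"fingers":0,"translation":[0.05,0.06,0],"turn":0}
  ]
}}

```text
time: 17.9
ee_pos: [0.5781, 0.1717, 0.211]
tool_rot: [0.263, -3.129, 0.0]
ft_force: [-0.0, -0.7, 0.7]
width: 0.0852
```

```bash
python3 tabs.py 14; python3 tgt.py -.085 0 .128 99.5 .6628 .1852
```

```text
yellow + 941 x [-0.0479 -0.0252] [(0.046, 74), (0.048, 106), (0.05, 96), (0.052, 95), (0.054, 94), (0.056, 23), (0.068, 81), (0.07, 92), (0.072, 93), (0.074, 89), (0.076, 79), (0.078, 19)]
blue - 798 x [-0.0477 -0.0261] [(-0.072, 1), (-0.07, 58), (-0.068, 85), (-0.066, 88), (-0.064, 103), (-0.052, 2), (-0.05, 79), (-0.048, 96), (-0.046, 90), (-0.044, 95), (-0.042, 101)]
bar 2070 [[ 0.0067 -0.0354]
 [ 0.0204  0.0419]] [0.012  0.0034]
post 613 [[-0.0931 -0.0042]
 [-0.0791  0.0107]]
t 17.95 ee [0.5788 0.1711 0.2111] ytool ang 99.54 shift [-0.0003  0.0001  0.0831] turn 0.0007 F [ 0.4 -0.4  0.2] w 0.0854 q [ 0.07  0.11  0.07  1.53 -0.   -0.1 ] zaxis [-0.001 -0.    -1.   ]
```

{"api": "drive_tool", "payload": {
  "motion": [
    {"fingers":0,"translation":[0.001,0,0.035],"turn":0},
    {"fingers":0,"translation":[0.001,0,0.065],"turn":0},
    {"fingers":0,"translation":[0.001,0,0.082],"turn":0},
    {"fingers":0,"translation":[0.001,0,0.082],"turn":0},
    {"fingers":0,"translation":[0.001,0,0.082],"turn":0}
  ]
}}

```text
time: 18.45
ee_pos: [0.5784, 0.1704, 0.1303]
tool_rot: [0.259, -3.13, 0.0]
ft_force: [1.1, 0.3, 0.7]
width: 0.0854
```

{"api": "drive_tool", "payload": {
  "motion": [
    {"fingers":0.4,"translation":[0,0,0],"turn":0},
    {"fingers":0.6,"translation":[0,0,0],"turn":0},
    {"fingers":0.7,"translation":[0,0,0],"turn":0},
    {"fingers":0.85,"translation":[0,0,0],"turn":0},
    {"fingers":1,"translation":[0,0,0],"turn":0}
  ]
}}

```text
time: 18.95
ee_pos: [0.5784, 0.1707, 0.1308]
tool_rot: [-0.261, 3.13, -0.001]
ft_force: [-1.3, -0.4, 2.5]
width: 0.0143
```

{"api": "drive_tool", "payload": {
  "motion": [
    {"fingers":1,"translation":[0,0,0],"turn":0},
    {"fingers":1,"translation":[0,0,0],"turn":0},
    {"fingers":1,"translation":[0,0,0],"turn":0}
  ]
}}

```text
time: 19.25
ee_pos: [0.5783, 0.1707, 0.1308]
tool_rot: [-0.26, 3.13, -0.001]
ft_force: [-0.6, -3.1, 5.3]
width: 0.0139
```

```bash
python3 tgt.py -.085 0 .128 99.5 .6628 .1852; python3 -c "
from h import *
f=grab_frame('wrist'); save(f,'wrist15')"
```

```text
t 19.25 ee [0.5783 0.1707 0.1308] ytool ang 99.51 shift [-0.0007  0.0003  0.0028] turn 0.0001 F [-0.6 -3.1  5.3] w 0.0139 q [ 0.07  0.12 -0.07  1.38 -0.   -0.1 ] zaxis [ 0.001 -0.    -1.   ]
```

View pics/wrist15.png

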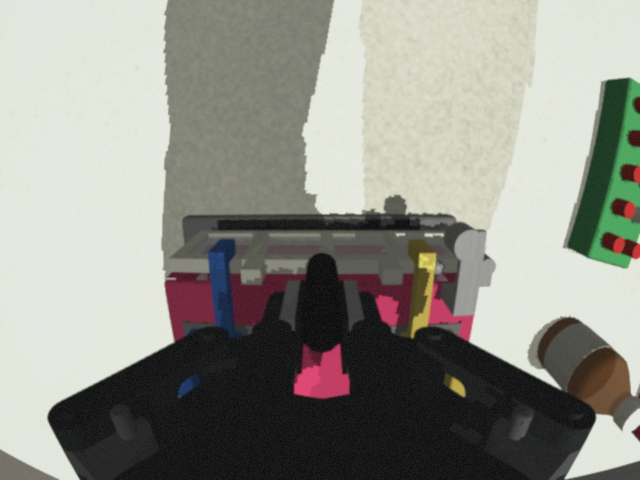

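The post (320,300) is between the pads. Starting the swing along the arc.

{"api": "drive_tool", "payload": {
  "motion": [
    {"fingers":1,"translation":[0.0046,0.0001,0],"turn":0.05},
    {"fingers":1,"translation":[0.0092,0.0005,0],"turn":0.1},
    {"fingers":1,"translation":[0.0137,0.001,0],"turn":0.15},
    {"fingers":1,"translation":[0.0183,0.0018,0],"turn":0.2},
    {"fingers":1,"translation":[0.0228,0.0029,0],"turn":0.25}
  ]
}}

```text
time: 19.8
ee_pos: [0.5555, 0.1698, 0.1309]
tool_rot: [0.135, 3.137, -0.001]
ft_force: [0.4, -3.5, 4.1]
width: 0.0145
```

```bash
cat > gate.py <<'E'
from h import *
s,M,p=tool(); t=np.radians(9.5); Rm=np.array([[np.cos(t),-np.sin(t)],[np.sin(t),np.cos(t)]])
l=Rm.T@(p[:2]-[.6628,.1852]); d=l-[-.085,.092]
th=np.arctan2(-d[0],-d[1]); ya=np.degrees(np.arctan2(M[1,1],M[0,1]))
print('t',s['time'],'local',np.round(l,4),'r',round(np.hypot(*d),4),'theta',round(th,3),'tool turned',round(np.radians(99.5-ya),3),'F local',np.round(Rm.T@s['ft_force'][:2],1),round(s['ft_force'][2],1),'w',round(s['width'],4),'z',round(p[2],4),'q',np.round(s['joint_pos'],2))
E
python3 gate.py
```

```text
t 19.8 local [-0.1084  0.0025] r 0.0925 theta 0.256 tool turned 0.252 F local [-0.2 -3.5] 4.1 w 0.0145 z 0.1309 q [ 0.07  0.05 -0.14  1.38 -0.    0.16]
```

{"api": "drive_tool", "payload": {
  "motion": [
    {"fingers":1,"translation":[0.0092,0.0005,0],"turn":0.1},
    {"fingers":1,"translation":[0.0183,0.0018,0],"turn":0.2},
    {"fingers":1,"translation":[0.0272,0.0041,0],"turn":0.3},
    {"fingers":1,"translation":[0.0358,0.0073,0],"turn":0.4},
    {"fingers":1,"translation":[0.0441,0.0113,0],"turn":0.5}
  ]
}}

```text
time: 20.3
ee_pos: [0.5121, 0.1849, 0.1307]
tool_rot: [0.91, 3.006, -0.0]
ft_force: [0.2, -2.8, 4.3]
width: 0.0141
```

```bash
python3 gate.py; python3 -c "
from h import *
f=grab_frame('scene'); save(f,'scene16')
f=grab_frame('side'); save(f,'side16')"
```

```text
t 20.3 local [-0.1487  0.0246] r 0.0928 theta 0.757 tool turned 0.754 F local [-0.3 -2.8] 4.3 w 0.0141 z 0.1307 q [ 0.11 -0.06 -0.25  1.38 -0.    0.69]
```

View pics/side16.png

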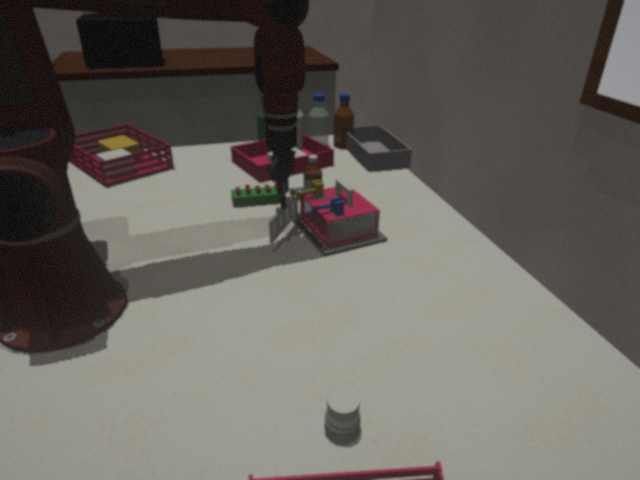

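The side view shows the gate swung out about 45° at (285,220), following the gripper, with the carrier still flat. Continuing.

{"api": "drive_tool", "payload": {
  "motion": [
    {"fingers":1,"translation":[0.0092,0.0005,0],"turn":0.1},
    {"fingers":1,"translation":[0.0183,0.0018,0],"turn":0.2},
    {"fingers":1,"translation":[0.0272,0.0041,0],"turn":0.3},
    {"fingers":1,"translation":[0.0358,0.0073,0],"turn":0.4},
    {"fingers":1,"translation":[0.0441,0.0113,0],"turn":0.5}
  ]
}}

```text
time: 20.9
ee_pos: [0.4814, 0.2189, 0.1308]
tool_rot: [1.625, 2.688, 0.0]
ft_force: [-0.3, -2.8, 4.4]
width: 0.0138
```

```bash
python3 gate.py
```

```text
t 20.9 local [-0.1733  0.0632] r 0.0929 theta 1.255 tool turned 1.253 F local [-0.8 -2.7] 4.4 w 0.0138 z 0.1308 q [ 0.18 -0.11 -0.3   1.38 -0.    1.27]
```

{"api": "drive_tool", "payload": {
  "motion": [
    {"fingers":1,"translation":[0.0092,0.0005,0],"turn":0.1},
    {"fingers":1,"translation":[0.0183,0.0018,0],"turn":0.2},
    {"fingers":1,"translation":[0.0254,0.0036,0],"turn":0.28},
    {"fingers":1,"translation":[0.0289,0.0047,0],"turn":0.32},
    {"fingers":1,"translation":[0.0289,0.0047,0],"turn":0.32}
  ]
}}

```text
time: 21.4
ee_pos: [0.4721, 0.2469, 0.1307]
tool_rot: [2.028, 2.399, 0.0]
ft_force: [-1.7, -3.0, 5.1]
width: 0.014
```

{"api": "drive_tool", "payload": {
  "motion": [
    {"fingers":1,"translation":[0,0,0],"turn":0},
    {"fingers":1,"translation":[0,0,0],"turn":0}
  ]
}}

```text
time: 21.6
ee_pos: [0.4721, 0.2466, 0.1307]
tool_rot: [2.027, 2.4, 0.0]
ft_force: [-1.4, -1.4, 5.5]
width: 0.0138
```

```bash
python3 gate.py; python3 meas.py 17 .012; python3 gate.py; python3 -c "
from h import *
f=grab_frame('wrist'); save(f,'wrist17')
for c in ['scene','side']:
    f=grab_frame(c)
    for t in ['buffer_bottle','tube_rack','sample_jar','gate_post']: print(c,t,[(round(d['score'],2),np.round(w(f,d['at']),4)) for d in search_frame(c,t)[:1]])
"
```

```text
t 21.6 local [-0.1779  0.092 ] r 0.0929 theta 1.571 tool turned 1.569 F local [-1.6 -1.2] 5.5 w 0.0138 z 0.1307 q [ 0.24 -0.1  -0.29  1.38  0.    1.64]
scene roof 1976 rect [661.9 184.9] [151.3 180.7] 9.5 plane slope deg [0.1191 0.0936] z 0.09250627819114106
   bar 182 [677.8 186.6] [15.1 79.6] 9.5
side roof 933 rect [659.6 179.5] [146.7 178.8] 8.91 plane slope deg [0.0085 0.0936] z 0.09326132912373195
   bar 132 [675.6 184.2] [14.8 80.6] 9.7
t 21.7 local [-0.1779  0.092 ] r 0.0929 theta 1.571 tool turned 1.569 F local [-2.2 -2.8] 6.7 w 0.0141 z 0.1307 q [ 0.24 -0.1  -0.29  1.38  0.    1.64]
scene buffer_bottle [(0.69, array([0.6688, 0.4151, 0.0773]))]
scene tube_rack [(0.87, array([0.5008, 0.4092, 0.0341]))]
scene sample_jar [(0.8, array([ 0.4837, -0.4341,  0.0569]))]
scene gate_post []
side buffer_bottle [(0.8, array([0.6462, 0.4094, 0.0871]))]
side tube_rack [(0.79, array([0.4583, 0.4002, 0.0333]))]
side sample_jar [(0.81, array([ 0.4629, -0.4521,  0.0569]))]
side gate_post [(0.72, array([0.4727, 0.2396, 0.1253]))]
```

View pics/scene17.png

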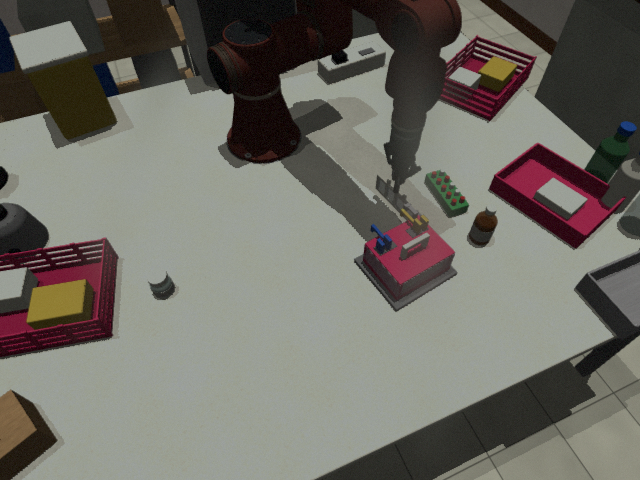

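View pics/wrist17.png

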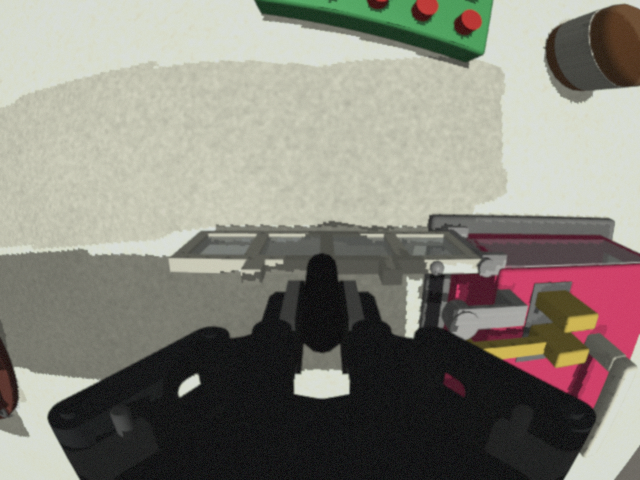

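View pics/side17.png

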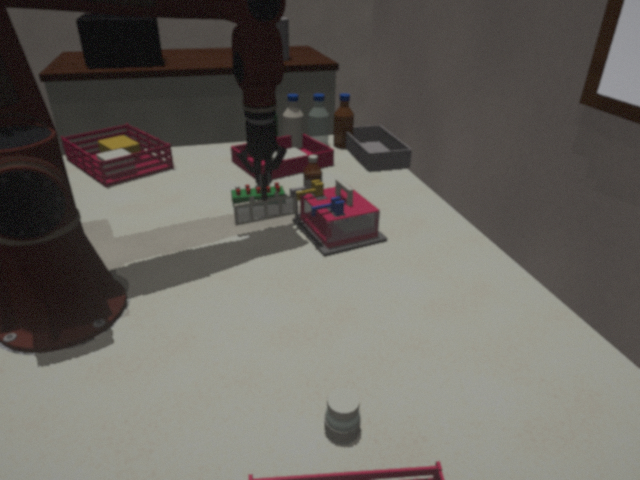

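The pictures show the gate standing out at a right angle, with the post gripped at wrist (320,300). The carrier is flat on the dock and the bystanders are in place. Handing in.

```bash
python3 -c "
from h import *
print(close_job())"
```

```text
the job is handed in; nothing more can be done
None
```

The job is done and was handed in at about 22 s on the robot's clock. The arm was still gripping the gate's post, holding the gate open at about a right angle.

I lifted the carrier by its handle and lowered it onto both pegs with its gate on the stripe side. I then squeezed the yellow catch, then the blue, and swung the gate past its detent.

Last checks:
- **Carrier:** its roof was level at z ≈ 0.0925 m (0.092 m when seated), and its yaw of about 9.5° matched the dock. The swing may have moved it about 1–2 mm toward the robot, which is within the clearance of the peg holes.
- **Catches:** the gap between the tabs, centre to centre, closed from about 35.6 to 22 mm on both, so both are fully in (14 mm of travel). Both gave finger readings of about 28 mm while squeezed instead of the expected 32 mm. The gripper also read 1–2 mm low on the handle and the post, so I trusted the tab spacing seen by the wrist camera.
- **Gate:** it stood at about 1.57 rad, held by the gripped post, with 7 N or less at the wrist.
- **Bystanders:** the scene camera put the bottle, rack and jar within about 6 mm of where they started, which is close to the detector's error. The side camera's figures for the bottle and rack were further off (about 2 cm). The open gate partly hid the rack from that camera, and the bottle's reading there was mostly a change in height.

The cameras disagreed by up to 5 mm on the dock's y position. I used the wrist camera's value, and the tab and post grasps bore it out to about 2 mm.

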